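# Brace a square jar and twist its tight lid off

### The arm

A 7-joint arm with a two-finger parallel gripper is mounted at the origin on a cart in front of the work surface, level with it; the furniture and walls round the work are solid. World frame = base frame: x ahead of the robot, y to its left, z up, the work surface at z = 0. Lengths are in m, angles in rad, forces in N, time in s.
With the tool pointing down it reaches from about 0.4 to 0.875 m from the base axis. Payload 19.3 kg.
Tool frame: the origin (TCP) lies at the very end of the fingers, on their centre line; the grasp point (between the pads) lies 19 mm behind it; z points along the fingers, y is the line along which they close (so a half turn about z gives the same grasp; the last joint's range is limited). The gripper opens to 85 mm and grips with 20 to 120 N. Pads are 22 mm wide; open, the fingers measure 114 mm over their backs; the gripper's body (76 mm by 85 mm) begins 54 mm behind the grasp point. The pads swing forward as they close: fully open they stand 13 mm farther back than shut.
Start: joints at [1.175, 0.521, -0.036, 1.599, 0.021, 1.021, -0.113], TCP at [0.2, -0.592, 0.231] pointing down, gripper open.
Joint ranges: [-2.91, 2.91], [-0.3, 2.13], [-1.5, 1.42], [0.17, 2.43], [-1.26, 4.41], [0.16, 1.93], [-2.52, 2.52]. Speed limits (rad/s): [1.89, 1.89, 2.39, 2.39, 3.01, 3.01, 3.01].

### API

Orientations are given as [roll, pitch, yaw] about the fixed x, y, z axes, in that order (R = Rz(yaw) Ry(pitch) Rx(roll)).
In Python, from workcell import bot gives the robot as it stands.
- The arm moves only by the shell command python3 -m crank 'ROWS' [FORCE]. ROWS is a JSON object of lists of equal length, an entry for each row: "travel": the shift along the world's x, y, z in cm, a list of three; "turn": the turn, a rotation vector about the world's x, y, z in degrees, a list of three; "gripper": the closure, from 0 (fully open) to 1 (shut). A call has exactly 5 rows; each row is the pose to reach, as a shift and turn from the pose commanded when the call began; what a row does not reach only later rows make up. A row lasts 1/10 s, in which the tool goes at most 50 mm and 8.59 degrees, less where a joint would pass 70% of its speed; a pose out of reach is approached as far as the arm can. A call with a gripper value outside its range is refused whole. The fingers move at their own pace and stop on an object; FORCE is the grip in N (left out, the last holds). Time passes only in rows, so rows that repeat a pose let the fingers close, or fill a call up. It gives the time, the measured TCP pose, the force, the opening and the grip force at its end, in the units of the state.
- bot.observe(): the state, without advancing time (a new reading comes with each control period).
- bot.grab_frame(name): name is "side" or "top"; returns a dict with "pixels" (400x640x3 uint8, red, green, blue), "fx", "fy", "cx", "cy" (pixels), "extrinsics" (4x4, takes a point from world to camera coordinates). Camera axes: x right, y down, z forward; pixel columns grow to the right and rows downward; lengths in m; the calibration is good to about 2 mm. A picture is of the moment at which its call begins. There is no depth.
- bot.job_done(): hands the job in; it is judged then, once.
The state is a dict: "clock": time; "qpos": joint angles; "qd": joint speeds; "joint_efforts": joint torques, N m; "position": TCP position; "tool_rot": TCP orientation; "force": force on the tool from outside, world axes, zero at the start; "moment": the same for the moment, N m; "grip_width": finger opening in m; "finger_force": force on a finger pad.
Only numpy, scipy, OpenCV 4.12 (cv2) and the standard library are available. Lean on these libraries where they do the work, as an engineer would, in place of code of your own. Each camera call takes 0.05 s, during which the arm holds its last target. There are 200 camera calls.

### The job

The square blue jar has a tight red lid. Carry the jar, upright and still closed, to the wooden brace and set it down between the two rails with its flat sides along them, so that it stands on the brace's floor and cannot turn; then twist the lid anticlockwise (seen from above) until its threads let go and raise it just clear of the jar, which stays where it is in the brace. Finish while still holding the lid level and still in the gripper, centred over the jar with its lower edge one or two centimetres above the mouth, touching nothing else, and leave the things around undisturbed.

Things in the scene. Friction and masses are not known exactly. Their poses are not given: they have to be found in the camera images.
- jar: Loose square jar of blue stoneware with two white stripes, 66 x 66 mm, 0.5 to 0.75 kg with its lid. Origin: centre of its underside, z up, x and y square to its flat sides. Square body up to 72 mm, then a round neck. Closed with its lid it is 103 mm high. It can be lifted by its tight lid. Loose on the worktop it spins with the lid; braced it cannot.
- lid: Red round lid of the jar, ribbed side, short white mark on top, 62 mm across, 18 mm high, 0.06 kg. Origin: centre of its open underside, z up; closed, this is 85 mm above the jar's underside. It lets go at 45 to 70 degrees anticlockwise (from above) of its starting angle on the jar, varying from run to run; 30 degrees further its lugs meet a solid stop. Clockwise it meets a stop too.
- jar_mouth (a point): Centre of the jar's mouth, on its axis 100 mm above its underside. A springy seal (about 30 N) presses the lid's lugs up under the neck's thread tabs: turning takes up to about 0.7 N m. The threads are level, so the lid keeps its height as it turns; when it lets go the seal lifts it about 2 mm. Before that it cannot be pulled off, and the jar comes up with it.
- brace: Fixed jar brace: pale wooden plate 150 x 122 mm, 6 mm thick, with two parallel rails along its x axis, lined with dark rubber, inner faces 73 mm apart, 34 mm high, topped by metal lips that flare outward to 46 mm height (96 mm apart there). Both ends are open. Origin: centre of the plate's underside, z up. The jar fits with either pair of flat sides along the rails.
- brace_floor (a point): Centre of the floor between the rails, 6 mm above the worktop; the jar's underside rests at this height.
- garlic: Bystander: loose pale garlic bulb, 56 mm. Origin: underside.
- spice_jar: Bystander: loose small glass spice jar with a red cap, 45 mm across, 106 mm high. Origin: underside.
- dotted_mug: Bystander: loose white mug with dots, 92 x 127 x 93 mm. Origin: underside.
- water_glass: Bystander: loose clear tumbler, 79 mm across, 90 mm high. Origin: underside.
- lemon: Bystander: loose lemon, 71 x 53 x 51 mm. Origin: underside.

How it is judged:
By the outcome, as a careful person would: the job done as asked, in the order asked, and still so for the second after the job is handed in, while the arm keeps its last pose, push and grip.
It also fails if it takes over 58 s, if anything falls off the work surface, if the arm or the gripper's body presses on something with over 40 N, if the wrist force passes 120 N, or if a joint passes its speed limit or range.

## Working session

There is one attempt and no reset: what is moved stays moved. The work goes in short steps, Python scripts to look and compute and a shell command to move; the robot and the scene stay as the last step left them, time stands still between calls to the robot, and variables do not carry over. Pictures are saved under pics/ and viewed, at most 10 in all, crops included, and the job is handed in when it is done.

```bash
mkdir -p pics; ls
python3 - <<'E'
from workcell import bot
import cv2,numpy as np
o=bot.observe(); print({k:np.round(v,3).tolist() for k,v in o.items()})
for n in("side","top"):
    f=bot.grab_frame(n); cv2.imwrite(f"pics/{n}0.png",f["pixels"][:,:,::-1])
    E=np.array(f["extrinsics"]); print(n,f["fx"],f["fy"],f["cx"],f["cy"],np.round(E,3).tolist(),(-E[:3,:3].T@E[:3,3]).round(3))
E
```

```text
pics
{'clock': 0.0, 'qpos': [1.175, 0.522, -0.036, 1.6, 0.021, 1.021, -0.113], 'qd': [-0.0, -0.001, 0.001, 0.0, 0.002, 0.002, 0.002], 'joint_efforts': [-0.0, -92.713, 1.98, -36.994, 0.018, 0.008, -0.0], 'position': [0.2, -0.592, 0.231], 'tool_rot': [-3.14, 0.0, 0.326], 'force': [0.31, 0.264, 0.07], 'moment': [-0.017, 0.017, 0.008], 'finger_force': 0.0, 'grip_width': 0.085}
side 506.6672082069832 506.6672082069832 322.8263762105907 193.4235927208043 [[-0.831, -0.556, -0.014, 0.413], [-0.339, 0.527, -0.78, 0.32], [0.44, -0.643, -0.626, 1.095], [0.0, 0.0, 0.0, 1.0]] [-0.03   0.766  0.941]
top 397.1185271975626 397.1185271975626 314.2726442650068 202.36804560719125 [[0.019, -1.0, 0.007, -0.145], [-0.999, -0.019, -0.044, 0.548], [0.044, -0.006, -0.999, 1.156], [0.0, 0.0, 0.0, 1.0]] [ 0.499 -0.128  1.18 ]
```

View pics/side0.png

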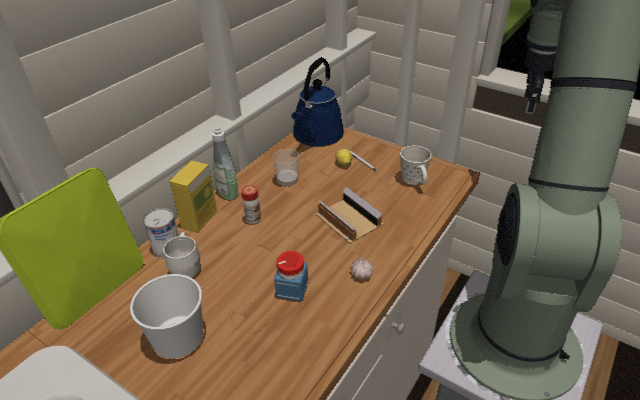

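View pics/top0.png

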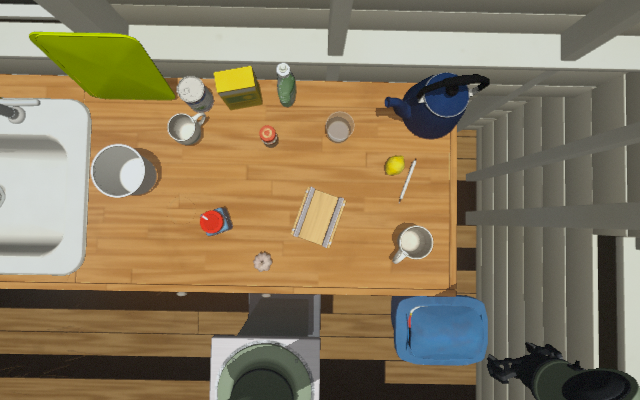

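The side view shows the jar at about (291,275) with its lid at (290,262), and the brace at (349,215). In the top view the lid is at (211,221), the jar body edge at (220,225), and the brace at (319,217) with rails running near-vertical in the image. Garlic (262,261) and mug (414,242) are nearby.

```bash
cat > h.py <<'E'
import numpy as np,cv2
from workcell import bot
def grab(n):
    f=bot.grab_frame(n); f["E"]=np.array(f["extrinsics"]); return f
def cast(f,uv,z):
    uv=np.atleast_2d(uv).astype(float); R=f["E"][:3,:3]; c=-R.T@f["E"][:3,3]
    d=np.c_[(uv[:,0]-f["cx"])/f["fx"],(uv[:,1]-f["cy"])/f["fy"],np.ones(len(uv))]@R
    return c+d*((z-c[2])/d[:,2])[:,None]
def proj(f,P):
    P=np.atleast_2d(P)@f["E"][:3,:3].T+f["E"][:3,3]; return P[:,:2]/P[:,2:]*[f["fx"],f["fy"]]+[f["cx"],f["cy"]]
def mask(f,lo,hi,box):
    hsv=cv2.cvtColor(f["pixels"],cv2.COLOR_RGB2HSV); m=cv2.inRange(hsv,lo,hi); k=np.zeros_like(m); x0,y0,x1,y1=box; k[y0:y1,x0:x1]=m[y0:y1,x0:x1]; return k
def red(f,box): return mask(f,(0,150,80),(6,255,255),box)|mask(f,(174,150,80),(180,255,255),box)
def big(m): return max(cv2.findContours(m,0,1)[0],key=cv2.contourArea)
E
python3 - <<'E'
from h import *
t=grab("top"); s=grab("side")
for n,f,b in(("top",t,(190,195,240,245)),("side",s,(265,240,320,310))):
    c=big(red(f,b)); (u,v),r=cv2.minEnclosingCircle(c); print(n,"lid",u,v,r,cv2.contourArea(c),cast(f,(u,v),.1).round(4))
    c=big(mask(f,(95,80,30),(125,255,255),b)); q=cv2.boxPoints(cv2.minAreaRect(c)); print(n,"blue",q.round(1).tolist(),cv2.boundingRect(c)); 
    print(cast(f,c[:,0],.0)[:,:2].min(0),cast(f,c[:,0],.0)[:,:2].max(0))
a=cv2.resize(t["pixels"][170:280,190:360],None,fx=4.5,fy=4.5,interpolation=cv2.INTER_CUBIC)
cv2.imwrite("pics/tz.png",a[:,:,::-1])
a=cv2.resize(s["pixels"][180:310,265:400],None,fx=4.5,fy=4.5,interpolation=cv2.INTER_CUBIC)
cv2.imwrite("pics/sz.png",a[:,:,::-1])
E
```

```text
top lid 211.24073791503906 221.25660705566406 11.570770263671875 353.5 [[0.4899 0.144  0.1   ]]
top blue [[220.0, 231.0], [225.0, 220.0], [229.6999969482422, 222.10000610351562], [224.6999969482422, 233.10000610351562]] (220, 220, 8, 12)
[0.46077032 0.12205232] [0.49355658 0.14248242]
side lid 290.0 262.5 13.756916999816895 500.0 [[0.4844 0.1505 0.1   ]]
side blue [[274.0, 265.1000061035156], [305.8999938964844, 262.8999938964844], [308.3999938964844, 299.3999938964844], [276.3999938964844, 301.6000061035156]] (275, 263, 33, 38)
[0.45348923 0.05796223] [0.55354988 0.18130767]
```

View pics/tz.png

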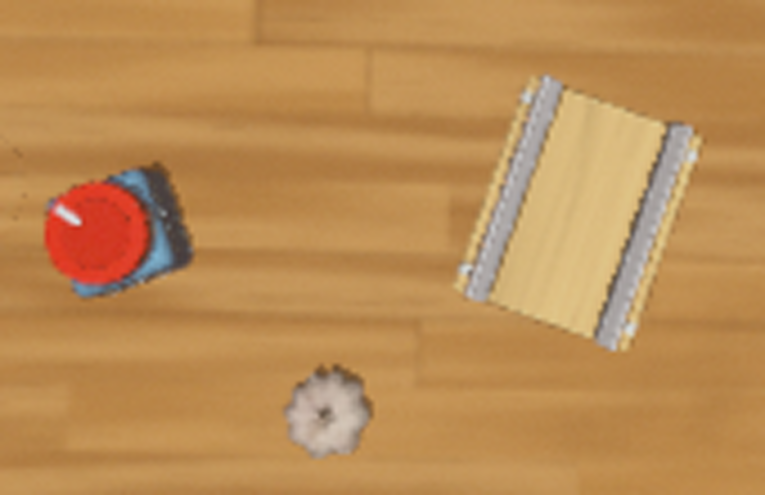

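View pics/sz.png

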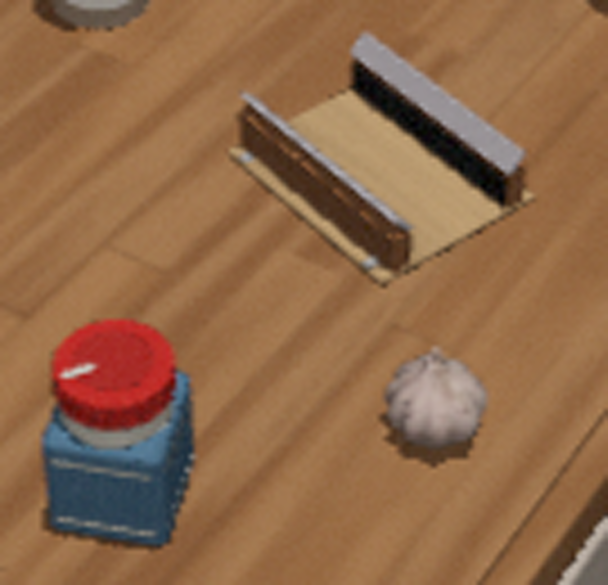

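The top zoom shows the jar's sides at about 18° (drifting down-right) and the brace rails at about -19° (down-left). The side zoom shows the brace is open at both ends and clear, with the garlic about 12 cm from the jar. I'll refine the angles and the centres next.

```bash
cat > m.py <<'E'
from h import *
def line(p):
    vx,vy,x,y=cv2.fitLine(p.astype(np.float32),cv2.DIST_HUBER,0,.01,.01).ravel(); return np.degrees(np.arctan2(vy,vx))
def lips(f,box=(285,175,355,260)):
    m=mask(f,(0,0,90),(180,45,255),box); cs=sorted(cv2.findContours(m,0,1)[0],key=cv2.contourArea)[-2:]
    out=[]
    for c in cs:
        q=cv2.boxPoints(cv2.minAreaRect(c)); P=cast(f,q,.041)[:,:2]; e=[P[1]-P[0],P[2]-P[1]]; L=max(e,key=np.linalg.norm)
        out.append((P.mean(0),np.degrees(np.arctan(L[1]/L[0])),[round(float(np.linalg.norm(x)),4) for x in e]))
    return out
E
python3 - <<'E'
from m import *
t=grab("top"); L=lips(t)
for l in L: print(l)
print("brace",(L[0][0]+L[1][0])/2,np.linalg.norm(L[0][0]-L[1][0]))
m=mask(t,(18,60,120),(28,140,255),(285,175,355,260)); c=big(m); q=cv2.boxPoints(cv2.minAreaRect(c)); P=cast(t,q,.006)[:,:2]; print("floor",P.round(4).tolist(),P.mean(0))
s=grab("side")
# side view: base edge of blue body at z=0
b=mask(s,(95,60,20),(125,255,255),(265,240,320,310)); b=cv2.morphologyEx(b,cv2.MORPH_CLOSE,np.ones((5,5))); h=cv2.convexHull(big(b)); a=cv2.approxPolyDP(h,2,True)[:,0]
print("side hull",a.tolist()); print("at z0",cast(s,a,0)[:,:2].round(4).tolist()); print("at .072",cast(s,a,.072)[:,:2].round(4).tolist())
# top view: jar silhouette = blue or dark or red
hsv=cv2.cvtColor(t["pixels"],cv2.COLOR_RGB2HSV)
b=mask(t,(90,40,20),(140,255,255),(190,195,240,245))|red(t,(190,195,240,245))|mask(t,(0,0,0),(180,255,90),(190,195,240,245)); b=cv2.morphologyEx(b,cv2.MORPH_CLOSE,np.ones((3,3))); a=cv2.approxPolyDP(cv2.convexHull(big(b)),1.2,True)[:,0]
print("top hull",a.tolist()); print("z0",cast(t,a,0)[:,:2].round(4).tolist());print("z072",cast(t,a,.072)[:,:2].round(4).tolist())
# predicted jar corners for several yaws
e=proj(t,[.4899,.144,.103]);print(e,proj(s,[.4885,.1445,.103]))
E
```

```text
(array([ 0.52342022, -0.10163647]), np.float64(-19.054667237785182), [0.1486, 0.0216])
(array([ 0.49292306, -0.19145785]), np.float64(-18.691485908587055), [0.1495, 0.022])
brace [ 0.50817164 -0.14654716] 0.0948575576709259
floor [[0.4491, -0.0875], [0.5915, -0.1355], [0.5679, -0.2052], [0.4257, -0.1569]] [ 0.5085336  -0.14627962]
side hull [[305, 263], [307, 279], [302, 298], [296, 300], [278, 297], [275, 281], [277, 271]]
at z0 [[0.5127, 0.058], [0.4777, 0.0989], [0.4535, 0.1538], [0.4618, 0.1664], [0.5029, 0.1824], [0.5396, 0.1469], [0.5556, 0.1183]]
at .072 [[0.4712, 0.1122], [0.4388, 0.15], [0.4165, 0.2007], [0.4242, 0.2123], [0.462, 0.2271], [0.4959, 0.1943], [0.5108, 0.1678]]
top hull [[225, 208], [231, 227], [208, 235], [200, 224], [201, 217], [208, 211], [218, 208]]
z0 [[0.5291, 0.1297], [0.4732, 0.1103], [0.4483, 0.1776], [0.4803, 0.2022], [0.5011, 0.1999], [0.5193, 0.1797], [0.5287, 0.1504]]
z072 [[0.5273, 0.1139], [0.4747, 0.0958], [0.4514, 0.1589], [0.4815, 0.182], [0.501, 0.1799], [0.518, 0.1609], [0.5269, 0.1334]]
[[210.96703189 221.2575972 ]] [[290.07936834 259.24938684]]
```

```bash
python3 -m crank '{"travel":[[4,2,0],[8,5,0],[12,9,0],[16,13,0],[20,17,0]],"turn":[[0,0,5],[0,0,10],[0,0,15],[0,0,20],[0,0,25]],"gripper":[0,0,0,0,0]}' 100
python3 -m crank '{"travel":[[2,4,0],[4,8,0],[6,12,0],[8,16,0],[10,20,0]],"turn":[[0,0,5],[0,0,10],[0,0,15],[0,0,20],[0,0,25]],"gripper":[0,0,0,0,0]}'
```

```text
clock: 0.8
position: [0.3872, -0.4345, 0.2314]
tool_rot: [3.141, 0.0, 0.766]
force: [0.6, -0.9, 0.7]
grip_width: 0.0855
finger_force: 0.0
clock: 1.3
position: [0.4866, -0.2344, 0.2315]
tool_rot: [3.141, 0.0, 1.202]
force: [1.2, -0.2, -0.5]
grip_width: 0.0856
finger_force: 0.0
```

```bash
python3 -m crank '{"travel":[[0,4,0],[0,8,0],[0,12,0],[0,16,0],[0,20,0]],"turn":[[0,0,5],[0,0,10],[0,0,15],[0,0,20],[0,0,25]],"gripper":[0,0,0,0,0]}'
python3 -m crank '{"travel":[[0,4,0],[-0.5,8,0],[-1,12,0],[-1,16,0],[-1,16.6,0]],"turn":[[0,0,5],[0,0,10],[0,0,15],[0,0,15],[0,0,15]],"gripper":[0,0,0,0,0]}'; python3 -c "
from workcell import bot;o=bot.observe();print(o['position'],o['tool_rot'],o['qpos'])"
```

```text
clock: 1.8
position: [0.4859, -0.0346, 0.2315]
tool_rot: [3.141, 0.0, 1.638]
force: [0.3, -0.4, -1.0]
grip_width: 0.0853
finger_force: 0.0
clock: 2.3
position: [0.4755, 0.1345, 0.2316]
tool_rot: [3.14, -0.002, 1.902]
force: [-0.4, -1.4, 0.0]
grip_width: 0.0852
finger_force: 0.0
[0.47553346 0.13446574 0.23162484] [ 3.14047152e+00 -1.65983893e-03  1.90165271e+00] [ 0.10594918  0.36888999 -0.6351554   1.91349447  0.26587593  0.9420962
 -0.32395674]
```

```bash
python3 -m crank '{"travel":[[1.35,0.95,0],[1.35,0.95,-4],[1.35,0.95,-8],[1.35,0.95,-8],[1.35,0.95,-8]],"turn":[[0,0,0],[0,0,0],[0,0,0],[0,0,0],[0,0,0]],"gripper":[0,0,0,0,0]}'
python3 - <<'E'
from h import *
o=bot.observe();print(o['position'],o['tool_rot'])
t=grab("top");s=grab("side")
cv2.imwrite("pics/c1.png",np.hstack([cv2.resize(t["pixels"][170:280,170:270],None,fx=4,fy=4),cv2.resize(s["pixels"][200:310,240:340],None,fx=4,fy=4)])[:,:,::-1])
E
```

```text
clock: 2.8
position: [0.4896, 0.1394, 0.1519]
tool_rot: [-3.141, -0.0, 1.897]
force: [-0.1, 0.0, 0.9]
grip_width: 0.0856
finger_force: 0.0
[0.489607   0.13941123 0.15194292] [-3.14070987e+00 -1.97848542e-04  1.89653557e+00]
```

View pics/c1.png

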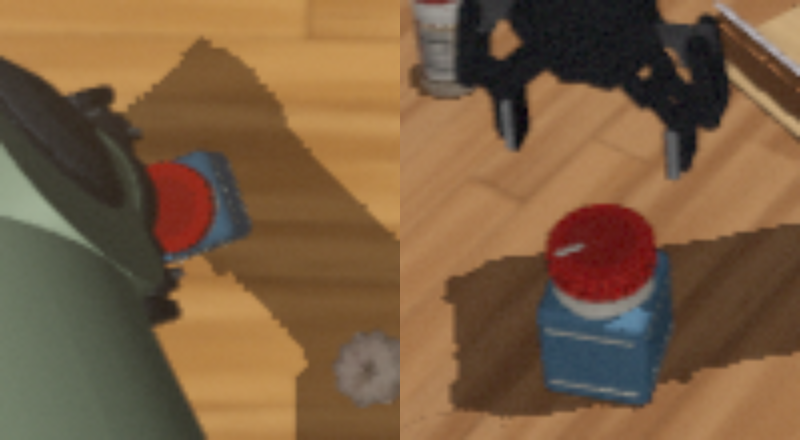

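The crop shows the open fingers straddling the lid: tips at about (510,145) and (675,175) in the right half, lid at (602,245). It needs another 5 mm in +y.

```bash
python3 -m crank '{"travel":[[-0.05,0.45,0],[-0.05,0.45,-2],[-0.05,0.45,-4],[-0.05,0.45,-6],[-0.05,0.45,-8]],"turn":[[0,0,0],[0,0,0],[0,0,0],[0,0,0],[0,0,0]],"gripper":[0,0,0,0,0]}'
python3 -m crank '{"travel":[[0,0,0],[0,0,0],[0,0,0],[0,0,0],[0,0,0]],"turn":[[0,0,0],[0,0,0],[0,0,0],[0,0,0],[0,0,0]],"gripper":[0,0.1,0.2,0.3,0.4]}' 100
python3 -m crank '{"travel":[[0,0,0],[0,0,0],[0,0,0],[0,0,0],[0,0,0]],"turn":[[0,0,0],[0,0,0],[0,0,0],[0,0,0],[0,0,0]],"gripper":[1,1,1,1,1]}' 100
python3 - <<'E'
from h import *
o=bot.observe();print(o['position'],o['tool_rot'],o['force'],o['moment'])
s=grab("side")
cv2.imwrite("pics/c2.png",cv2.resize(s["pixels"][210:310,240:340],None,fx=5,fy=5)[:,:,::-1])
E
```

```text
clock: 3.4
position: [0.4899, 0.1443, 0.0718]
tool_rot: [3.14, 0.0, 1.896]
force: [0.4, -0.0, 0.2]
grip_width: 0.0854
finger_force: 0.0
clock: 3.9
position: [0.4896, 0.1441, 0.073]
tool_rot: [3.14, 0.001, 1.896]
force: [-6.9, -2.6, 21.4]
grip_width: 0.0597
finger_force: 102.4
clock: 4.4
position: [0.4896, 0.1441, 0.073]
tool_rot: [3.14, 0.001, 1.896]
force: [-7.0, -2.3, 19.4]
grip_width: 0.06
finger_force: 102.5
[0.48959885 0.14405557 0.07297278] [3.13985126e+00 6.36523880e-04 1.89634414e+00] [-6.95826867 -2.26648273 19.40914476] [-0.4148148   1.18369165  0.01848989]
```

View pics/c2.png

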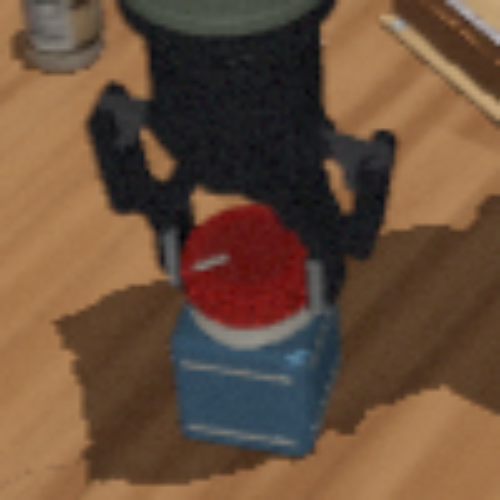

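The gripper holds the lid at a 60 mm opening, pads at about (170,255) and (315,285), tips close to the body's shoulder. The 20 N of upward force could be a tip touching the body, so I'll regrip 4 mm higher to compare.

```bash
python3 -m crank '{"travel":[[0,0,0],[0,0,0],[0,0,0.2],[0,0,0.4],[0,0,0.4]],"turn":[[0,0,0],[0,0,0],[0,0,0],[0,0,0],[0,0,0]],"gripper":[0,0,0,0,0]}' 100
python3 -m crank '{"travel":[[0,0,0],[0,0,0],[0,0,0],[0,0,0],[0,0,0]],"turn":[[0,0,0],[0,0,0],[0,0,0],[0,0,0],[0,0,0]],"gripper":[0.1,0.2,0.25,0.3,1]}' 30
python3 -m crank '{"travel":[[0,0,0],[0,0,0],[0,0,0],[0,0,0],[0,0,0]],"turn":[[0,0,0],[0,0,0],[0,0,0],[0,0,0],[0,0,0]],"gripper":[1,1,1,1,1]}' 100
```

```text
clock: 4.95
position: [0.4893, 0.144, 0.0757]
tool_rot: [3.141, 0.0, 1.896]
force: [-0.4, 0.5, 0.1]
grip_width: 0.0851
finger_force: 0.0
clock: 5.45
position: [0.489, 0.1439, 0.0754]
tool_rot: [-3.141, 0.0, 1.897]
force: [-1.9, -1.1, 6.0]
grip_width: 0.0619
finger_force: 30.9
clock: 5.95
position: [0.489, 0.1439, 0.0759]
tool_rot: [3.142, 0.001, 1.897]
force: [-5.3, -2.4, 16.9]
grip_width: 0.0599
finger_force: 103.2
```

```bash
python3 -m crank '{"travel":[[0,0,0.5],[0,0,2],[0,0,4],[0,0,6.5],[0,0,9]],"turn":[[0,0,0],[0,0,0],[0,0,0],[0,0,0],[0,0,0]],"gripper":[1,1,1,1,1]}'
python3 -m crank '{"travel":[[0.1,-1,0],[0.2,-3,0],[0.4,-6,0],[0.6,-9,0],[0.8,-12,0]],"turn":[[0,0,-3],[0,0,-7],[0,0,-11],[0,0,-15],[0,0,-19]],"gripper":[1,1,1,1,1]}'
python3 -m crank '{"travel":[[0.1,-3,0],[0.4,-7,0],[0.6,-11,0],[0.8,-14,0],[1,-16,0]],"turn":[[0,0,-4],[0,0,-8],[0,0,-12],[0,0,-16],[0,0,-19]],"gripper":[1,1,1,1,1]}'; python3 -m crank '{"travel":[[0,0,0],[0,0,0],[0,0,0],[0,0,0],[0,0,0]],"turn":[[0,0,0],[0,0,0],[0,0,0],[0,0,0],[0,0,0]],"gripper":[1,1,1,1,1]}'
python3 - <<'E'
from h import *
o=bot.observe();print(o['position'],o['tool_rot'],o['force'],o['moment'],o['qpos'])
t=grab("top");s=grab("side")
cv2.imwrite("pics/c3.png",np.hstack([cv2.resize(t["pixels"][160:270,260:360],None,fx=4,fy=4),cv2.resize(s["pixels"][140:250,300:400],None,fx=4,fy=4)])[:,:,::-1])
E
```

```text
clock: 6.45
position: [0.4886, 0.1438, 0.1659]
tool_rot: [-3.14, -0.0, 1.897]
force: [0.5, -0.3, -5.3]
grip_width: 0.0596
finger_force: 109.1
clock: 6.95
position: [0.4961, 0.0211, 0.1639]
tool_rot: [-3.139, 0.001, 1.558]
force: [0.6, -0.0, -5.4]
grip_width: 0.0598
finger_force: 109.1
clock: 7.45
position: [0.5055, -0.1398, 0.1639]
tool_rot: [-3.139, 0.001, 1.225]
force: [0.1, 0.6, -5.8]
grip_width: 0.0596
finger_force: 109.1
clock: 7.95
position: [0.5071, -0.1354, 0.1653]
tool_rot: [-3.141, -0.0, 1.234]
force: [-0.2, 0.2, -5.3]
grip_width: 0.0598
finger_force: 109.2
[ 0.50707631 -0.1354308   0.16526655] [-3.14145139e+00 -8.43362411e-05  1.23436851e+00] [-0.17485619  0.23923352 -5.27877062] [ 0.01962146  0.06308259 -0.01853804] [ 0.43685064  0.47173899 -0.38316553  1.91254502  0.23856912  0.80158142
 -0.41189955]
```

View pics/c3.png

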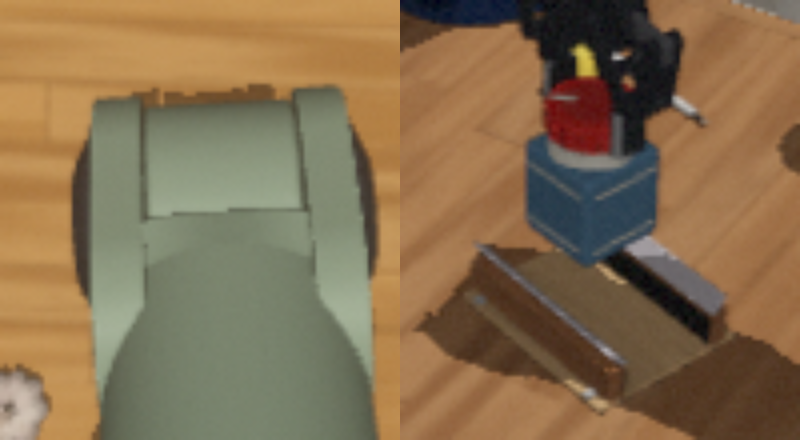

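The right half shows the upright jar hanging over the brace: bottom corners at (528,225), (587,262) and (655,220), rails below. I'll cast these corners to check its yaw and centre.

Run:
```python
from h import *
s=grab("side"); o=bot.observe()
z=o['position'][2]-.0755
b=mask(s,(95,60,20),(125,255,255),(325,165,372,215)); b=cv2.morphologyEx(b,cv2.MORPH_CLOSE,np.ones((5,5))); c=big(b)[:,0].astype(int); x0,x1=c[:,0].min(),c[:,0].max()
low={x:c[c[:,0]==x][:,1].max() for x in range(x0,x1+1) if (c[:,0]==x).any()}
print(low)
f=max(low,key=low.get)
for r in (range(x0+3,f-1),range(f+2,x1-2)):
    P=cast(s,[(x,low[x]+.5) for x in r if x in low],z)[:,:2]; vx,vy,x,y=cv2.fitLine(P.astype(np.float32),cv2.DIST_HUBER,0,.001,.001).ravel()
    n=np.array([-vy,vx]); print("edge angle",np.degrees(np.arctan(vy/vx)),"dist of tcp from edge",abs(n@(o['position'][:2]-[x,y])))
```

```text
{332: np.int64(193), 333: np.int64(196), 334: np.int64(196), 335: np.int64(197), 336: np.int64(198), 337: np.int64(199), 338: np.int64(199), 339: np.int64(200), 340: np.int64(201), 341: np.int64(202), 342: np.int64(203), 343: np.int64(203), 344: np.int64(204), 345: np.int64(205), 346: np.int64(205), 347: np.int64(205), 348: np.int64(205), 349: np.int64(204), 350: np.int64(204), 351: np.int64(204), 352: np.int64(203), 353: np.int64(203), 354: np.int64(202), 355: np.int64(201), 356: np.int64(200), 357: np.int64(200), 358: np.int64(199), 359: np.int64(199), 360: np.int64(198), 361: np.int64(198), 362: np.int64(197), 363: np.int64(194)}
edge angle -18.68504 dist of tcp from edge 0.031038816112679505
edge angle 75.17512 dist of tcp from edge 0.03055527884539543
```

```bash
python3 -m crank '{"travel":[[0.05,-0.6,0],[0.1,-1.1,0],[0.1,-1.1,-1],[0.1,-1.1,-2],[0.1,-1.1,-3]],"turn":[[0,0,0],[0,0,0],[0,0,0],[0,0,0],[0,0,0]],"gripper":[1,1,1,1,1]}'; python3 -m crank '{"travel":[[0,0,0],[0,0,0],[0,0,0],[0,0,0],[0,0,0]],"turn":[[0,0,0],[0,0,0],[0,0,0],[0,0,0],[0,0,0]],"gripper":[1,1,1,1,1]}'
```

```text
clock: 8.6
position: [0.5078, -0.1469, 0.1341]
tool_rot: [-3.141, -0.0, 1.233]
force: [-0.1, 0.4, -5.5]
grip_width: 0.0593
finger_force: 109.3
clock: 9.1
position: [0.5083, -0.1471, 0.1356]
tool_rot: [3.141, -0.0, 1.233]
force: [-0.7, -0.1, -4.7]
grip_width: 0.0596
finger_force: 109.1
```

```bash
python3 -m crank '{"travel":[[0,0.05,-0.5],[0,0.05,-1],[0,0.05,-1.5],[0,0.05,-2],[0,0.05,-2.5]],"turn":[[0,0,0],[0,0,0],[0,0,0],[0,0,0],[0,0,0]],"gripper":[1,1,1,1,1]}'; python3 -m crank '{"travel":[[0,0,-0.3],[0,0,-0.6],[0,0,-0.9],[0,0,-1.2],[0,0,-1.5]],"turn":[[0,0,0],[0,0,0],[0,0,0],[0,0,0],[0,0,0]],"gripper":[1,1,1,1,1]}'
```

```text
clock: 9.6
position: [0.508, -0.1465, 0.1097]
tool_rot: [-3.141, 0.0, 1.233]
force: [0.1, -0.1, -4.8]
grip_width: 0.0597
finger_force: 109.3
clock: 10.1
position: [0.5081, -0.1465, 0.0951]
tool_rot: [3.141, -0.0, 1.233]
force: [-0.2, -0.8, -5.5]
grip_width: 0.0598
finger_force: 109.3
```

Jar bottom is about 19 mm up, between the rails, with no side force. I'll continue down to contact.

```bash
python3 -m crank '{"travel":[[0,0,-0.3],[0,0,-0.6],[0,0,-0.9],[0,0,-1.1],[0,0,-1.1]],"turn":[[0,0,0],[0,0,0],[0,0,0],[0,0,0],[0,0,0]],"gripper":[1,1,1,1,1]}'; python3 -m crank '{"travel":[[0,0,-0.05],[0,0,-0.1],[0,0,-0.15],[0,0,-0.2],[0,0,-0.2]],"turn":[[0,0,0],[0,0,0],[0,0,0],[0,0,0],[0,0,0]],"gripper":[1,1,1,1,1]}'
```

```text
clock: 10.6
position: [0.5079, -0.1465, 0.084]
tool_rot: [-3.141, 0.0, 1.233]
force: [0.4, -0.1, -5.4]
grip_width: 0.0591
finger_force: 109.3
clock: 11.1
position: [0.5081, -0.1466, 0.0823]
tool_rot: [3.142, 0.0, 1.233]
force: [0.4, 0.2, -5.7]
grip_width: 0.0595
finger_force: 109.4
```

```bash
python3 -m crank '{"travel":[[0,0,-0.03],[0,0,-0.06],[0,0,-0.1],[0,0,-0.1],[0,0,-0.1]],"turn":[[0,0,0],[0,0,0],[0,0,0],[0,0,0],[0,0,0]],"gripper":[1,1,1,1,1]}'; python3 -m crank '{"travel":[[0,0,-0.03],[0,0,-0.05],[0,0,-0.05],[0,0,-0.05],[0,0,-0.05]],"turn":[[0,0,0],[0,0,0],[0,0,0],[0,0,0],[0,0,0]],"gripper":[1,1,1,1,1]}'
```

```text
clock: 11.6
position: [0.5082, -0.1466, 0.082]
tool_rot: [3.141, 0.0, 1.233]
force: [-5.2, 1.9, 13.6]
grip_width: 0.0597
finger_force: 111.4
clock: 12.1
position: [0.5083, -0.1466, 0.0819]
tool_rot: [3.141, 0.0, 1.233]
force: [-7.4, 1.2, 21.4]
grip_width: 0.0593
finger_force: 112.3
```

```bash
python3 -m crank '{"travel":[[0,0,0.05],[0,0,0.05],[0,0,0.05],[0,0,0.05],[0,0,0.05]],"turn":[[0,0,3],[0,0,7],[0,0,12],[0,0,17],[0,0,22]],"gripper":[1,1,1,1,1]}' 110; python3 -c "from workcell import bot;print(bot.observe()['moment'])"; python3 -m crank '{"travel":[[0,0,0],[0,0,0],[0,0,0],[0,0,0],[0,0,0]],"turn":[[0,0,5],[0,0,10],[0,0,15],[0,0,20],[0,0,20]],"gripper":[1,1,1,1,1]}';python3 -c "from workcell import bot;print(bot.observe()['moment'])"
```

```text
clock: 12.6
position: [0.509, -0.1471, 0.0821]
tool_rot: [3.14, 0.001, 1.62]
force: [0.6, -2.5, 7.8]
grip_width: 0.0595
finger_force: 117.3
[-0.55851768  0.06019676 -0.4878992 ]
clock: 13.1
position: [0.509, -0.1473, 0.0822]
tool_rot: [3.14, 0.002, 1.969]
force: [-1.2, -2.7, 12.2]
grip_width: 0.0591
finger_force: 117.6
[-0.46362012  0.19803114  0.12474703]
```

```bash
python3 -m crank '{"travel":[[0,0,0],[0,0,0],[0,0,0],[0,0,0],[0,0,0]],"turn":[[0,0,2],[0,0,4],[0,0,6],[0,0,8],[0,0,10]],"gripper":[1,1,1,1,1]}' ; python3 -c "from workcell import bot;print(bot.observe()['moment'])"; python3 -m crank '{"travel":[[0,0,0],[0,0,0],[0,0,0],[0,0,0],[0,0,0]],"turn":[[0,0,2],[0,0,4],[0,0,6],[0,0,8],[0,0,10]],"gripper":[1,1,1,1,1]}';python3 -c "from workcell import bot;print(bot.observe()['moment'])"
```

```text
clock: 13.6
position: [0.5091, -0.1473, 0.0825]
tool_rot: [3.14, 0.002, 2.141]
force: [-2.1, -2.5, 21.5]
grip_width: 0.0595
finger_force: 118.8
[-0.43330967  0.55931205 -0.30512461]
clock: 14.1
position: [0.5096, -0.1471, 0.0829]
tool_rot: [3.14, 0.003, 2.316]
force: [-2.7, -2.1, 24.1]
grip_width: 0.0593
finger_force: 119.1
[-0.4437183   0.47730195 -0.27998698]
```

```bash
python3 -m crank '{"travel":[[0,0,0],[0,0,0],[0,0,0],[0,0,0],[0,0,0]],"turn":[[0,0,3],[0,0,6],[0,0,9],[0,0,12],[0,0,12]],"gripper":[1,1,1,1,1]}' ; python3 -c "from workcell import bot;print(bot.observe()['moment'])"; python3 -m crank '{"travel":[[0,0,0.05],[0,0,0.1],[0,0,0.1],[0,0,0.1],[0,0,0.1]],"turn":[[0,0,0],[0,0,0],[0,0,0],[0,0,0],[0,0,0]],"gripper":[1,1,1,1,1]}';python3 -c "from workcell import bot;print(bot.observe()['moment'])"
```

```text
clock: 14.6
position: [0.5098, -0.1471, 0.0829]
tool_rot: [3.141, 0.004, 2.526]
force: [-1.6, -2.2, 24.7]
grip_width: 0.0594
finger_force: 119.1
[-0.3631751   0.35782442  0.0165665 ]
clock: 15.1
position: [0.5097, -0.1471, 0.0836]
tool_rot: [3.141, 0.004, 2.524]
force: [1.6, -2.4, 17.4]
grip_width: 0.0594
finger_force: 118.0
[-0.47252372 -0.17075657 -0.01352709]
```

```bash
python3 -m crank '{"travel":[[0,0,0.05],[0,0,0.1],[0,0,0.15],[0,0,0.2],[0,0,0.2]],"turn":[[0,0,0],[0,0,0],[0,0,0],[0,0,0],[0,0,0]],"gripper":[1,1,1,1,1]}' ; python3 -m crank '{"travel":[[0,0,0.05],[0,0,0.1],[0,0,0.1],[0,0,0.1],[0,0,0.1]],"turn":[[0,0,0],[0,0,0],[0,0,0],[0,0,0],[0,0,0]],"gripper":[1,1,1,1,1]}'
```

```text
clock: 15.6
position: [0.508, -0.1466, 0.0842]
tool_rot: [-3.141, -0.0, 2.525]
force: [1.2, -2.2, -0.1]
grip_width: 0.0593
finger_force: 117.9
clock: 16.1
position: [0.5081, -0.1465, 0.0853]
tool_rot: [-3.142, -0.0, 2.525]
force: [0.9, -1.0, -1.2]
grip_width: 0.0593
finger_force: 118.0
```

```bash
python3 -m crank '{"travel":[[0,0,0.2],[0,0,0.5],[0,0,0.8],[0,0,1.1],[0,0,1.4]],"turn":[[0,0,0],[0,0,0],[0,0,0],[0,0,0],[0,0,0]],"gripper":[1,1,1,1,1]}' ; python3 -m crank '{"travel":[[0,0,0.3],[0,0,0.7],[0,0,1.1],[0,0,1.3],[0,0,1.3]],"turn":[[0,0,0],[0,0,0],[0,0,0],[0,0,0],[0,0,0]],"gripper":[1,1,1,1,1]}';python3 -m crank '{"travel":[[0,0,0],[0,0,0],[0,0,0],[0,0,0],[0,0,0]],"turn":[[0,0,0],[0,0,0],[0,0,0],[0,0,0],[0,0,0]],"gripper":[1,1,1,1,1]}'
python3 - <<'E'
from h import *
s=grab("side"); o=bot.observe(); print(o['position'],o['tool_rot'],o['force'])
cv2.imwrite("pics/c4.png",cv2.resize(s["pixels"][155:255,300:400],None,fx=6,fy=6,interpolation=cv2.INTER_CUBIC)[:,:,::-1])
for n,p in (("mouth",[.508,-.1465,.106]),("lid under",[.508,-.1465,.121]),("lid top",[.508,-.1465,.139]),("floor",[.508,-.1465,.006])): print(n,((proj(s,p)-[300,155])*6).round(0))
E
```

```text
clock: 16.6
position: [0.5081, -0.1465, 0.0996]
tool_rot: [3.142, 0.0, 2.525]
force: [0.3, -0.4, -0.7]
grip_width: 0.0597
finger_force: 118.0
clock: 17.1
position: [0.5082, -0.1466, 0.1126]
tool_rot: [3.141, 0.0, 2.525]
force: [-0.2, 0.3, -0.3]
grip_width: 0.0596
finger_force: 118.0
clock: 17.6
position: [0.5081, -0.1465, 0.1122]
tool_rot: [-3.142, -0.0, 2.525]
force: [0.1, 0.5, -0.5]
grip_width: 0.0591
finger_force: 118.0
[ 0.50806688 -0.14654605  0.112263  ] [-3.14155788e+00 -5.83672127e-05  2.52486750e+00] [-0.68892282 -0.27087973 -0.35848516]
mouth [[297. 203.]]
lid under [[298. 176.]]
lid top [[299. 143.]]
floor [[293. 372.]]
```

View pics/c4.png

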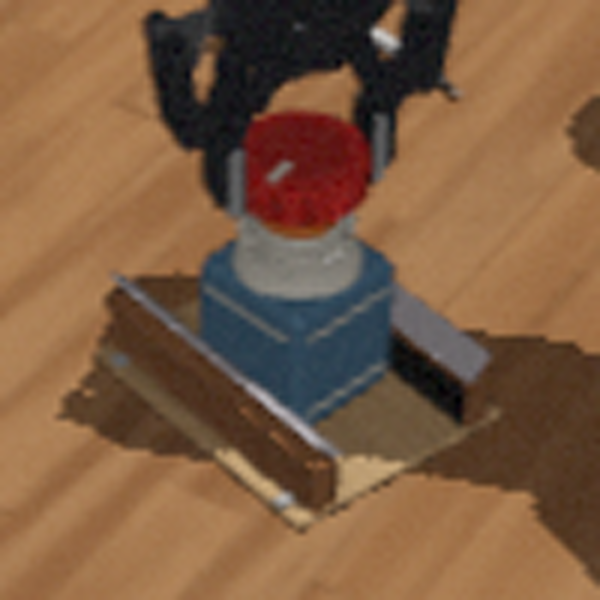

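The jar is still seated in the brace and the lid is clear and level. The lid's centre column is about 307 and the neck's about 298, so the lid looks a few mm off. I'll measure that.

Run:
```python
from h import *
s=grab("side"); 
B=(330,165,372,215)
m=red(s,B); rows=np.where(m.any(1))[0]
print("red rows",rows.min(),rows.max())
for r in range(rows.min(),rows.max()+1,2):
    x=np.where(m[r])[0]; print(r,x.min(),x.max(),(x.min()+x.max()+1)/2,end=" | ")
n=mask(s,(0,0,60),(180,60,255),(330,190,372,206)); print("\nneck")
for r in range(191,206):
    x=np.where(n[r])[0]
    if len(x): print(r,x.min(),x.max(),(x.min()+x.max()+1)/2,end=" | ")
ang=np.linspace(0,2*np.pi,360,endpoint=False)
def ring(c,z,rad):
    p=proj(s,np.c_[c[0]+rad*np.cos(ang),c[1]+rad*np.sin(ang),np.full(360,z)]); return p.min(0).round(1),p.max(0).round(1)
C=(.5081,-.1465)
print("\nlid top",ring(C,.139,.031),"lid bot",ring(C,.121,.031),"neck bot .078",ring(C,.078,.029),"body edges front",proj(s,[[*C,.078],[*C,.006]]).round(1).tolist())
# pad edges in image: gripper centre check
b=mask(s,(95,60,20),(125,255,255),(325,185,372,230)); c=big(b); print("blue",cv2.boundingRect(c)); 
a=np.radians(-18.8);
q=np.array([[i*.033,j*.033] for i,j in((1,1),(1,-1),(-1,-1),(-1,1))])@np.array([[np.cos(a),np.sin(a)],[-np.sin(a),np.cos(a)]])+C
print("body top pred",proj(s,np.c_[q,np.full(4,.078)]).round(1).tolist())
# 1mm derivatives
p0=proj(s,[*C,.12]); print("d/dx,dy,dz per mm",[(proj(s,np.array([*C,.12])+d)-p0).round(3).tolist() for d in np.eye(3)*.001])
```

```text
red rows 173 192
173 348 348 348.5 | 175 342 358 350.5 | 177 341 359 350.5 | 179 341 360 351.0 | 181 341 361 351.5 | 183 341 361 351.5 | 185 341 360 351.0 | 187 341 360 351.0 | 189 341 358 350.0 | 191 344 355 350.0 | 
neck
191 340 358 349.5 | 192 340 358 349.5 | 193 340 358 349.5 | 194 340 358 349.5 | 195 338 360 349.5 | 196 337 361 349.5 | 197 335 363 349.5 | 198 334 364 349.5 | 199 338 365 352.0 | 200 339 365 352.5 | 201 333 365 349.5 | 202 333 366 350.0 | 203 333 367 350.5 | 204 333 368 351.0 | 205 333 369 351.5 | 
lid top (array([337.9, 171.8]), array([361.6, 186.1])) lid bot (array([337.8, 177.2]), array([361.4, 191.6])) neck bot .078 (array([338.5, 190.2]), array([360.1, 203.8])) body edges front [[349.3, 196.9], [348.8, 217.0]]
blue (334, 196, 32, 29)
body top pred [[332.1, 195.7], [350.8, 186.3], [366.6, 198.2], [347.7, 208.1]]
d/dx,dy,dz per mm [[[-0.323, -0.125]], [[-0.198, 0.195]], [[0.007, -0.299]]]
```

```bash
python3 -c "
from workcell import bot;print(bot.job_done())"
```

```text
the job is handed in; nothing more can be done
None
```

The jar stands closed-side up on the brace floor between the rails, and the lid is off and held level and still, centred about 15 mm above the mouth; I handed the job in at about 18 s, and no verdict came back.

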